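# Load the passed bracket in the drilling jig and hold the sprung drill guide on its mark

## Task

Of the two brackets on the bench, the one with the round tag has passed inspection: set it down flat in the nest of the drilling jig with its drilled hole towards the drill guide, and set the reject, the one with the long bar tag, down flat in the square tray. Then pull the spring-loaded drill guide out by its upright handle until its pointers stand inside the painted marks on the rails, and finish while holding it there, because it springs back when let go. Don't drop the brackets, and leave the other things on the bench alone.

Things in the scene. Friction and masses are not known exactly. Their poses are not given: they have to be found in the camera images.
- bracket_round: The passed bracket, with a round brass tag (32 mm across, 2 mm thick). Loose aluminium upside-down T, 180 g: base plate 100 (x) x 56 (y) x 8 mm; across its middle an upright web 12 mm thick (x), 40 mm wide (y), top 48 mm above the underside: grip it. 12 mm hole through the plate at x = +32 mm, tag on the plate at x = -28 mm. Origin: centre of the underside, z up; lies flat on the bench.
- bracket_bar: The rejected bracket, with a bar-shaped brass tag (10 x 48 mm, 2 mm thick). Loose aluminium upside-down T, 180 g: base plate 100 (x) x 56 (y) x 8 mm; across its middle an upright web 12 mm thick (x), 40 mm wide (y), top 48 mm above the underside: grip it. 12 mm hole through the plate at x = +32 mm, tag on the plate at x = -28 mm. Origin: centre of the underside, z up; lies flat on the bench.
- bracket_round_hole (a point): Centre of the hole in the passed bracket, at the top face of its base plate (x = +32, z = 8 mm in the bracket's frame).
- jig: Drilling jig, fixed to the bench (place and yaw vary): grey base plate 130 mm wide, 8 mm thick, from x = -75 to +215 mm. Origin: at bench height under the middle of the nest; +x runs along the jig from the nest to the drill guide, away from the robot. Beyond the nest two dark rails along x, tops 28 mm above the bench, 49 mm either side of the middle, carry the guide.
- nest (a point): Middle of the nest floor, 8 mm above the bench; axes as the jig. The nest is a pocket of steel strips, 106 (x) x 62 (y) mm inside, strip tops 16 mm above the bench: a bracket drops in with 3 mm to spare on each side.
- nest_hole (a point): Point on the nest floor where the bracket's hole belongs: 32 mm from the nest's middle towards the guide (+x).
- guide (a joint): How far the drill guide is pulled out, in m, towards the nest (-x of the jig): 0 at rest, 0.055 with the pointers in the middle of the marks, 0.067 at the end stop. A spring pulls it back: about 4 N at rest, 9 N at the mark; it returns to 0 when let go.
- guide_handle (a point): Top middle of the guide's upright handle, a black block 14 mm thick (x of the jig) x 50 mm wide (y), from 28 to 78 mm above the bench; moves with the guide; at rest 130 mm from the jig's origin along +x; axes as the jig. Grip it from above across the 14 mm. It stands on the guide, a steel plate 90 x 60 mm, top 28, underside 20 mm above the bench, its near end 53 mm ahead (-x) of the handle.
- pointer (a point): Tip line of the guide's left (+y) pointer, a 3 mm wide brass finger lying over the rail; a like one is on the right side. Moves with the guide.
- mark (a point): Middle of the painted mark on the left (+y) rail, a white band 8 mm long (x) on the rail's top; a like one is on the right rail. The pointer is to stand inside this band (within 4 mm of the middle).
- reject_tray: Square open grey tray for rejects, fixed to the bench (its place changes): 130 x 130 x 22 mm, walls 5 mm, floor 5 mm thick. Origin: centre of the underside. A bracket lies flat in it at any yaw if it is near the middle.
- reject_in (a point): Centre of the tray's inner floor, 5 mm above the bench.
- screw_bin: Bystander: small blue open bin with screws, 85 x 70 x 35 mm, loose. Origin: centre of the underside.
- file: Bystander: flat file with a red handle, 300 mm long, lying along x at the left edge of the work. Origin: on the bench under its middle; x along it, handle to -x.
- grease_tin: Bystander: closed grease tin, 60 mm across, 65 mm high, loose. Origin: centre of the underside.
There are look-alikes about, which are no part of the job. Leave any pink or red look-alike of the bracket_round alone.

How it is judged:
On the way, in this order (a step that is already met when the one before it is completed fails the run):
1. the round-tagged bracket lies flat in the jig's nest, hole towards the guide, the bar-tagged one lies flat in the tray, both let go (horizontal distance between bracket_round_hole and nest_hole below 0.006 m and horizontal distance between bracket_round and nest below 0.006 m and z of bracket_round in the frame of nest below 0.003 m and angle between each of bracket_round, bracket_bar's own z axis and vertical below 0.06 rad and horizontal distance between bracket_bar and reject_in below 0.04 m and z of bracket_bar in the frame of reject_in below 0.003 m and contact force between the fingers and bracket_round below 0.1 N and contact force between the fingers and bracket_bar below 0.1 N), for 0.2 s.
2. the guide is pulled to its mark by the fingers (value of joint guide between 0.051 and 0.059 m and contact force between the fingers and guide above 2 N), for 0.2 s.
At the end, for the whole second after the job is handed in: Passed bracket flat in the nest (middle and hole within 6 mm, underside within 3 mm), reject flat in the tray (within 40 mm of its middle, 3 mm of its floor), both let go and at rest; the fingers hold the guide still (over 2 N) with its pointers within 4 mm of mid-mark (all of step 1 and all of step 2 and linear speed of each of bracket_round, bracket_bar below 0.03 m/s and velocity of joint guide between -0.01 and 0.01 m/s); the arm keeps its last pose, push and grip.
It fails at once if a bystander is moved more than 30 mm (distance of any of screw_bin, file, grease_tin from where it was at the start of the episode above 0.03 m).
It fails at once if the bracket round is dropped: out of the fingers with its underside more than 50 mm above the bench (height (world z) of bracket_round above 0.05 m and contact force between the fingers and bracket_round below 0.05 N).
It fails at once if the bracket bar is dropped: out of the fingers with its underside more than 50 mm above the bench (height (world z) of bracket_bar above 0.05 m and contact force between the fingers and bracket_bar below 0.05 N).
It also fails if it takes over 72 s, if anything falls off the work surface, if the arm or the gripper's body presses on something with over 40 N, if the wrist force passes 120 N, or if a joint passes its speed limit or range.

## Robot

A 6-joint arm with a two-finger parallel gripper is mounted at the origin on the work surface. World frame = base frame: x ahead of the robot, y to its left, z up, the work surface at z = 0. Lengths are in m, angles in rad, forces in N, time in s.
With the tool pointing down it reaches from about 0.375 to 0.925 m from the base axis. Payload 5.7 kg.
Tool frame: the origin (TCP) lies on the mounting face of the last link; the fingertips stand 182 mm ahead of it and the grasp point (between the pads) lies ahead of it (robot.grasp_offset is the z of the grasp point in the tool frame, in m); z points along the fingers, y is the line along which they close (so a half turn about z gives the same grasp; the last joint's range is limited). The gripper opens to 88 mm and grips with 3 to 60 N. Pads are 20 mm wide; open, the fingers measure 115 mm over their backs; the gripper's body (75 mm by 178 mm) begins 61 mm behind the grasp point.
Start: joints at [1.123, 0.359, 1.51, -0, 1.272, -0.115], TCP at [0.196, 0.567, 0.405] pointing down, gripper open.
Joint ranges: [-2.97, 2.97], [-1.01, 2.36], [0.21, 2.38], [-0.96, 4.11], [0.2, 2.71], [-2.98, 2.98]. Speed limits (rad/s): [2.39, 2.39, 3.14, 3.14, 3.14, 3.14].

## Interface

Orientations are given as a unit quaternion [x, y, z, w].
In Python, from workcell import robot, camera, models gives the robot as it stands.
- The arm moves only by the tool move_arm, never from a script. Its arguments are lists of equal length, an entry for each row: "dr": the turn, a rotation vector about the tool's x, y, z in rad, a list of three; "linear": the shift along the tool's x, y, z in cm, a list of three; "jaw": the finger opening in cm, from 0 to 8.78. In form: {"dr": [[wx, wy, wz], ...], "linear": [[x, y, z], ...], "jaw": [jaw, ...]}. A call has 1 to 12 rows; each row shifts and turns the commanded pose from where the row before left it, along the tool's axes as they then stand; what a row does not reach is not made up. A row lasts 1/12 s, in which the tool goes at most 41.7 mm and 7.16 degrees, less where a joint would pass 70% of its speed; a pose out of reach is approached as far as the arm can. A call with a gripper value outside its range is refused whole. The fingers move at their own pace and stop on an object; "force" is the grip in N (left out, the last holds). Time passes only in rows, so rows that do not move let the fingers close. It gives the time, the measured TCP pose, the force, the opening and the grip force at its end, in the units of the state.
- robot.get_state(): the state, without advancing time (a new reading comes with each control period).
- camera(name): name is "side" or "top"; returns a dict with "pixels" (480x640x3 uint8, red, green, blue), "fx", "fy", "cx", "cy" (pixels), "camera_from_world" (4x4, takes a point from world to camera coordinates). Camera axes: x right, y down, z forward; pixel columns grow to the right and rows downward; lengths in m; the calibration is good to about 2 mm. A picture is of the moment at which its call begins. There is no depth.
- robot.finish_job(): hands the job in; it is judged then, once.
Trained networks look in a picture, given as the dict that the camera call returned (one of the last four; its "shot" number tells which), for a name from the list of things; names that differ only in an ending like _2 or _b are one class to them, and where a whole thing is asked for, a point or a joint stands for the part that bears it (a point fixed in the world has none). Each returns a list of dicts, best first, with "confidence" (0 to 1); they miss things now and then, are a little off and sometimes report something else, mostly with a low value. They report only what shows in the picture. A call takes as long as a camera call. They do not tell look-alikes from the thing itself.
- models.outline_of(picture, name): "region" (480x640 bool, what is visible of it) and "position" ([column, row] in pixels, amid what is visible of it).
The state is a dict: "time": time; "joint_pos": joint angles; "qd": joint speeds; "tau": joint torques, N m; "position": TCP position; "tool_rot": TCP orientation; "ft_force": force on the tool from outside, world axes, zero at the start; "torque": the same for the moment, N m; "finger_gap": finger opening in m; "finger_force": force on a finger pad.
Only numpy, scipy, OpenCV 4.12 (cv2) and the standard library are available. Lean on these libraries where they do the work, as an engineer would, in place of code of your own. Each camera call takes 0.05 s, during which the arm holds its last target. There are 200 camera calls.

## Working session

There is one attempt and no reset: what is moved stays moved. The work goes in short steps, Python scripts to look and compute and a tool call to move; the robot and the scene stay as the last step left them, time stands still between calls to the robot, and variables do not carry over. Pictures are saved under pics/ and viewed, at most 10 in all, crops included, and the job is handed in when it is done.

Besides the shell and the picture viewer there is one more tool, called after "Call:" as name(argument=value, ...), one argument or row to a line, values as JSON. move_arm: Moves the arm, as the interface text tells. Its arguments: {"type":"object","properties":{"dr":{"type":"array"},"linear":{"type":"array"},"jaw":{"type":"array"},"force":{"type":"number"}},"required":["dr","linear","jaw"]}

```bash
ls; mkdir -p pics
cat > h.py <<'E'
import numpy as np, cv2
from workcell import robot, camera, models
def save(p,n): cv2.imwrite('pics/'+n,p['pixels'][:,:,::-1])
def ray(p,uv,z):
    M=np.linalg.inv(np.array(p['camera_from_world']))
    d=M[:3,:3]@np.array([(uv[0]-p['cx'])/p['fx'],(uv[1]-p['cy'])/p['fy'],1]); o=M[:3,3]
    return (o+d*(z-o[2])/d[2])
def proj(p,X):
    c=np.array(p['camera_from_world'])@np.append(X,1); return np.array([p['fx']*c[0]/c[2]+p['cx'],p['fy']*c[1]/c[2]+p['cy']])
E
python3 - <<'E'
from h import *
for c in ('top','side'):
    p=camera(c); save(p,c+'0.png')
    print(c,np.linalg.inv(p['camera_from_world'])[:3].round(3).tolist(),p['fx'])
    for n in ['bracket_round','bracket_bar','jig','guide_handle','reject_tray','screw_bin','grease_tin','file']:
        for r in models.outline_of(p,n):
            ys,xs=np.nonzero(r['region'])
            print(n,round(r['confidence'],2),np.round(r['position']),r['region'].sum(),ray(p,r['position'],0).round(3)[:2],cv2.minAreaRect(np.c_[xs,ys].astype(np.float32)))
print(robot.grasp_offset,robot.get_state())
E
```

```text
pics
top [[-0.028, -0.992, 0.121, 0.325], [-1.0, 0.027, -0.003, -0.007], [-0.0, -0.121, -0.993, 1.508]] 624.061898209483
bracket_round 0.93 [252. 298.] 1019 [0.359 0.138] ((251.35096740722656, 297.2579040527344), (25.060211181640625, 43.209999084472656), 83.1572265625)
bracket_round 0.66 [136. 319.] 999 [0.316 0.417] ((135.85293579101562, 319.5882568359375), (41.976043701171875, 24.513141632080078), 40.601295471191406)
bracket_round 0.63 [190. 284.] 1005 [0.396 0.289] ((190.12069702148438, 283.9482727050781), (42.280677795410156, 24.948225021362305), 66.80140686035156)
bracket_round 0.36 [117. 226.] 1310 [0.543 0.464] ((113.83622741699219, 220.56930541992188), (123.3512954711914, 12.114487648010254), 87.61405944824219)
bracket_bar 0.74 [203. 202.] 929 [0.597 0.256] ((197.1472625732422, 201.52395629882812), (41.132015228271484, 23.83504867553711), 65.55604553222656)
jig 0.8 [318. 219.] 6459 [ 0.545 -0.026] ((318.8486022949219, 213.13803100585938), (54.06108474731445, 131.2757110595703), 6.225829124450684)
jig 0.69 [429. 195.] 1148 [ 0.597 -0.299] ((427.5000305175781, 198.0), (31.30494
[... 2653 characters left out ...]
: array([ 1.12290310e+00,  3.58787142e-01,  1.51039232e+00,  1.21959983e-06,
        1.27252897e+00, -1.15099688e-01]), 'qd': array([-2.38402843e-05,  6.59623232e-04,  1.77484406e-03,  8.84592359e-04,
        1.72859767e-04,  8.55191729e-04]), 'tau': array([-8.05268646e-04, -5.15310073e+01, -2.71133226e+01,  6.72623701e-02,
        2.44924816e-02,  2.01639904e-05]), 'position': array([0.19601047, 0.56706288, 0.40463337]), 'tool_rot': array([ 1.65630144e-01,  9.86187940e-01, -5.54521294e-05, -1.66421277e-05]), 'ft_force': array([-0.01540272, -0.59104813,  0.06186957]), 'torque': array([ 2.26242596e-02, -1.42101526e-05, -1.40033158e-02]), 'finger_force': 0.0, 'finger_gap': 0.08802188727192722}
```

Run:
```python
import cv2
t=cv2.imread('pics/top0.png'); 
cv2.imwrite('pics/topz.png',cv2.resize(t[140:350,80:360],(800,600),interpolation=cv2.INTER_CUBIC))
```

```text
(no output)
```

View pics/top0.png

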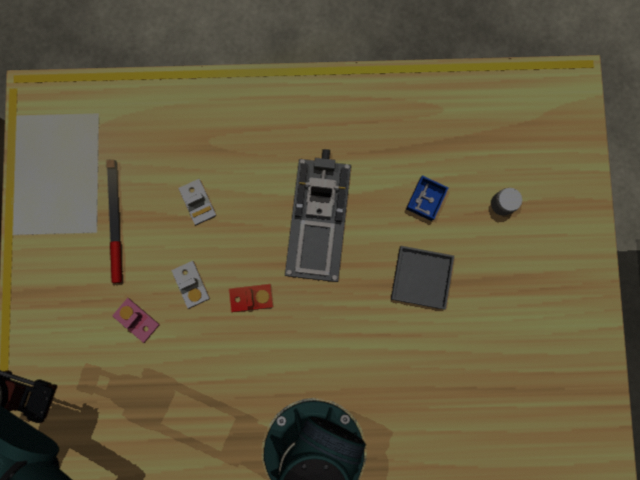

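View pics/topz.png

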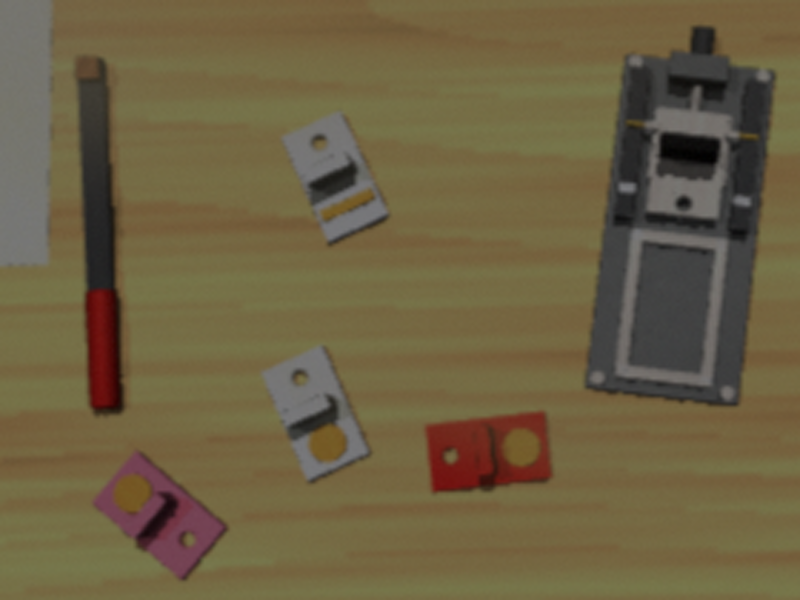

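The top view shows the passed bracket (white, round tag) at (190,284), the bar-tag reject at (197,202), and red and pink decoys at (251,297) and (136,320). The jig is at (318,220) with its nest near (317,248), and the tray is at (423,277). The holes of both white brackets point up the image, away from the robot. Next I'll fit precise poses.

```bash
cat >> h.py <<'E'
from scipy.optimize import minimize
S=8
def box(x0,x1,y0,y1,z0,z1): return np.array([[x,y,z] for x in(x0,x1) for y in(y0,y1) for z in(z0,z1)])/1000.
BR=[box(-50,50,-28,28,0,8),box(-6,6,-20,20,8,48)]
TRAY=[box(-65,65,-65,65,0,22)]
POCKET=[box(-53,53,-31,31,8,8),box(-53,53,-31,31,16,16)]
PLATE=[box(-75,215,-65,65,0,8)]
def Rz(a): return np.array([[np.cos(a),-np.sin(a),0],[np.sin(a),np.cos(a),0],[0,0,1]])
def render(p,parts,q,roi,inter=False,z=0):
    x0,y0,x1,y1=roi; out=None
    for b in parts:
        P=(Rz(q[2])@b.T).T+[q[0],q[1],z]
        uv=np.array([proj(p,X) for X in P])
        h=cv2.convexHull(((uv+.5-[x0,y0])*S-.5).astype(np.float32))
        m=np.zeros(((y1-y0)*S,(x1-x0)*S),np.uint8); cv2.fillConvexPoly(m,np.round(h*16).astype(np.int32),1,shift=4)
        out=m if out is None else (out&m if inter else out|m)
    return cv2.resize(out.astype(np.float32),(x1-x0,y1-y0),interpolation=cv2.INTER_AREA)
def fit(obs,parts,q0,inter=False,z=0):
    # obs: list of (picture, mask full image float, roi)
    def c(q): return sum(np.abs(render(p,parts,q,r,inter,z)-m[r[1]:r[3],r[0]:r[2]]).sum() for p,m,r in obs)
    s=np.array(q0)+np.array([[0,0,0],[.012,0,0],[0,.012,0],[0,0,.12]])
    r=minimize(c,q0,method='Nelder-Mead',options=dict(initial_simplex=s,xatol=2e-4,fatol=.05))
    r=minimize(c,r.x,method='Nelder-Mead',options=dict(initial_simplex=r.x+(s-s[0])*.3,xatol=1e-4,fatol=.02))
    return r.x,r.fun
def roi(p,X,h): u=np.round(proj(p,X)).astype(int); return (u[0]-h,u[1]-h,u[0]+h,u[1]+h)
E
cat > m1.py <<'E'
from h import *
ps={c:camera(c) for c in('top','side')}
def reg(p,n,X):
    L=models.outline_of(p,n); u=proj(p,X)
    L=[r for r in L if np.hypot(*(np.array(r['position'])-u))<20]
    return L[0]['region'].astype(np.float32) if L else None
for n,parts,X in [('bracket_round',BR,(.39,.295,.01)),('bracket_bar',BR,(.595,.272,.01)),('reject_tray',TRAY,(.395,-.273,.01))]:
    a=-.45 if parts is BR else -.17
    for cs in (('top',),('side',),('top','side')):
        obs=[]
        for c in cs:
            m=reg(ps[c],n,X)
            if m is not None: obs.append((ps[c],m,roi(ps[c],X,60)))
        if obs: 
            for s in ((a,-a) if parts is BR else (a,)):
                q,f=fit(obs,parts,[X[0],X[1],s]); print(n,cs,q.round(4),round(f,1))
p=ps['top']
g=cv2.cvtColor(p['pixels'],cv2.COLOR_RGB2GRAY)
print(g[225:280,317].tolist()); print(g[250,285:350].tolist())
E
python3 m1.py
```

```text
bracket_round ('top',) [0.397  0.2863 0.3984] 48.8
bracket_round ('top',) [0.397  0.2862 0.3997] 48.8
bracket_round ('side',) [0.3968 0.2831 0.4368] 39.0
bracket_round ('side',) [0.3967 0.2827 0.4323] 39.0
bracket_round ('top', 'side') [0.3968 0.286  0.4034] 100.8
bracket_round ('top', 'side') [0.3967 0.2859 0.405 ] 100.3
bracket_bar ('top',) [0.5978 0.2686 0.4132] 53.4
bracket_bar ('top',) [0.5978 0.2686 0.414 ] 53.4
bracket_bar ('side',) [0.5985 0.2676 0.4061] 28.3
bracket_bar ('side',) [0.5989 0.2678 0.4066] 28.0
bracket_bar ('top', 'side') [0.5979 0.2685 0.4087] 83.7
bracket_bar ('top', 'side') [0.598  0.2686 0.4131] 83.9
reject_tray ('top',) [ 0.3977 -0.2714 -0.214 ] 60.4
reject_tray ('side',) [ 0.3982 -0.2729 -0.2102] 92.4
reject_tray ('top', 'side') [ 0.398  -0.2722 -0.2108] 176.3
[93, 56, 57, 65, 65, 66, 66, 66, 67, 67, 66, 66, 65, 67, 69, 67, 67, 68, 68, 68, 66, 65, 67, 64, 65, 66, 66, 66, 66, 65, 66, 66, 65, 66, 67, 67, 65, 64, 65, 65, 66, 66, 66, 67, 72, 99, 111, 110, 106, 67, 55, 63, 63, 60, 48]
[100, 98, 79, 62, 67, 66, 68, 67, 67, 65, 66, 68, 89, 109, 111, 110, 93, 70, 67, 67, 67, 66, 67, 67, 67, 67, 67, 67, 65, 65, 66, 66, 66, 67, 67, 66, 66, 67, 68, 67, 66, 66, 79, 100, 111, 110, 97, 72, 65, 67, 65, 65, 65, 65, 65, 65, 66, 82, 100, 102, 100, 99, 100, 101, 102]
```

Run:
```python
import cv2
t=cv2.imread('pics/side0.png'); 
cv2.imwrite('pics/sidez.png',cv2.resize(t[170:380,200:480],(800,600),interpolation=cv2.INTER_CUBIC))
```

```text
(no output)
```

View pics/sidez.png

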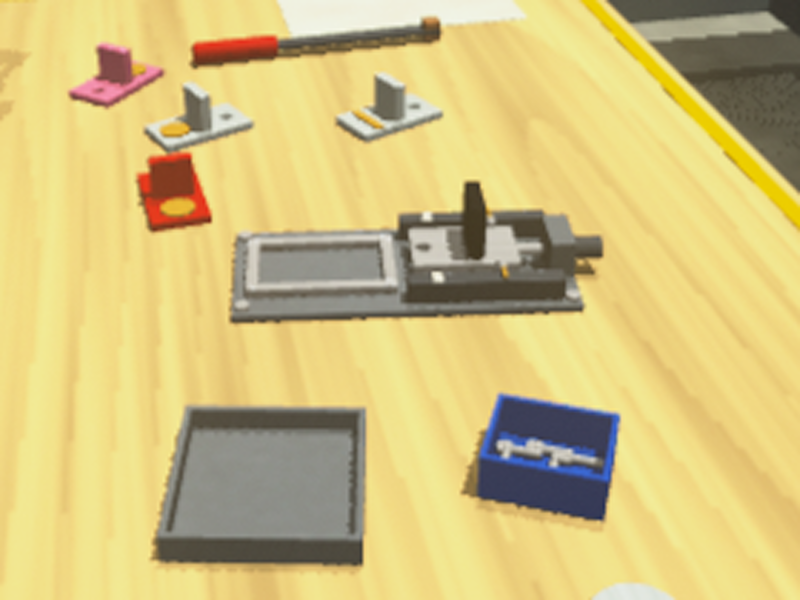

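The side view agrees: white round bracket at about (270,213), bar bracket at (336,210), and the jig pointing away from the robot with the handle at about (365,250). Now the jig fit.

```bash
cat > m2.py <<'E'
from h import *
ps={c:camera(c) for c in('top','side')}
def pocket(p):
    X=(.49,-.015,.01); g=cv2.cvtColor(p['pixels'],cv2.COLOR_RGB2GRAY).astype(np.float32)
    u=np.round(proj(p,X)).astype(int); lo=np.median(g[u[1]-5:u[1]+6,u[0]-5:u[0]+6]); r=roi(p,X,45)
    hi=lo*1.62 if p is ps['top'] else lo*1.6
    d=(g<(lo+hi)/2).astype(np.uint8)
    n,l=cv2.connectedComponents(d,connectivity=4); core=(l==l[u[1],u[0]]).astype(np.uint8)
    soft=np.clip((hi-g)/(hi-lo),0,1)*cv2.dilate(core,np.ones((3,3)))
    print(u,lo,core.sum()); return soft,r
for cs in (('top',),('side',),('top','side')):
    obs=[]
    for c in cs:
        m,r=pocket(ps[c]); obs.append((ps[c],m,r))
    print(cs,*fit(obs,POCKET,[.49,-.015,-.1],inter=True))
p=ps['top']; hb=cv2.cvtColor(p['pixels'],cv2.COLOR_RGB2HSV)
m=np.zeros(hb.shape[:2],np.float32)
L=models.outline_of(p,'jig')[0]; m=L['region'].astype(np.float32)
# nest-half plate: corners by rect of rows below mid
print('plate',fit([(p,m,roi(p,(.54,-.02,.01),80))],PLATE,[.49,-.015,-.1]))
# handle: dark pixels
for c in ps:
    p=ps[c]; r=models.outline_of(p,'guide_handle')[0]['region']; g=cv2.cvtColor(p['pixels'],cv2.COLOR_RGB2GRAY)
    ys,xs=np.nonzero(r&(g<35)); print(c,len(xs),xs.mean(),ys.mean(),cv2.minAreaRect(np.c_[xs,ys].astype(np.float32)))
E
python3 m2.py
```

```text
[314 242] 67.0 1137
('top',) [ 0.47713497 -0.01497669 -0.14269242] 37.532291412353516
[317 262] 147.0 3929
('side',) [ 0.47751256 -0.01738514 -0.14033869] 1937.0323486328125
[314 242] 67.0 1137
[317 262] 147.0 3929
('top', 'side') [ 0.47723884 -0.01492542 -0.1421778 ] 1977.77783203125
plate (array([ 0.47673448, -0.01637878, -0.1446908 ]), np.float64(254.46875))
top 192 320.65625 192.24479166666666 ((321.0, 199.0), (24.0, 20.0), 90.0)
side 0 nan nan ((0.0, 0.0), (0.0, 0.0), 0.0)m2.py:24: RuntimeWarning: Mean of empty slice.
  ys,xs=np.nonzero(r&(g<35)); print(c,len(xs),xs.mean(),ys.mean(),cv2.minAreaRect(np.c_[xs,ys].astype(np.float32)))
  ret = ret.dtype.type(ret / rcount)
```

```bash
cat > go.py <<'E'
import sys
from h import *
from scipy.spatial.transform import Rotation as Ro
x,y,z,f=map(float,sys.argv[1:5])   # grasp point target, heading of tool y
s=robot.get_state(); R=Ro.from_quat(s['tool_rot'])
T=Ro.from_matrix(np.array([[-np.sin(f),np.cos(f),0],[np.cos(f),np.sin(f),0],[0,0,-1]]).T.reshape(3,3).T)
# columns: tool x=heading f+pi/2, tool y=heading f, tool z=down
T=Ro.from_matrix(np.array([[-np.sin(f),np.cos(f),0],[np.cos(f),np.sin(f),0],[0,0,-1.]]))
g=s['position']+R.apply([0,0,robot.grasp_offset])
print('t',round(s['time'],2),'grasp',g.round(4),'gap',round(s['finger_gap'],4),'F',round(s['finger_force'],1),s['ft_force'].round(1))
print('turn',(R.inv()*T).as_rotvec().round(4))
# TCP shift in the turned frame
print('lin cm',(T.inv().apply(np.array([x,y,z])-T.apply([0,0,robot.grasp_offset])-s['position'])*100).round(2))
E
python3 go.py .397 .286 .15 .405
```

```text
t 1.85 grasp [0.196  0.567  0.2413] gap 0.0877 F 0.0 [-0.1  0.3  0.2]
turn [-1.00e-04  1.00e-04  8.33e-01]
lin cm [-33.75   7.4    9.13]
```

Call:
move_arm(
  dr=[
    [0, 0, 0.104],
    [0, 0, 0.104],
    [0, 0, 0.104],
    [0, 0, 0.104],
    [0, 0, 0.104],
    [0, 0, 0.104],
    [0, 0, 0.104],
    [0, 0, 0.105],
  ],
  linear=[
    [0, 0, 0],
    [0, 0, 0],
    [0, 0, 0],
    [0, 0, 0],
    [0, 0, 0],
    [0, 0, 0],
    [0, 0, 0],
    [0, 0, 0],
  ],
  jaw=[5, 5, 5, 5, 5, 5, 5, 5],
  force=25,
)

```text
time: 2.52
position: [0.196, 0.5671, 0.4046]
tool_rot: [0.553, 0.833, -0.0, -0.0]
ft_force: [-1.0, 0.4, -0.1]
finger_gap: 0.0498
finger_force: 0.0
```

Call:
move_arm(
  dr=[
    [0, 0, 0],
    [0, 0, 0],
    [0, 0, 0],
    [0, 0, 0],
    [0, 0, 0],
    [0, 0, 0],
    [0, 0, 0],
    [0, 0, 0],
    [0, 0, 0],
    [0, 0, 0],
    [0, 0, 0],
    [0, 0, 0],
  ],
  linear=[
    [-1.5, 0.4, 0],
    [-3, 0.7, 0],
    [-3.5, 0.7, 0],
    [-3.5, 0.7, 0],
    [-3.5, 0.7, 0],
    [-3.5, 0.7, 1],
    [-3.5, 0.7, 1],
    [-3.5, 0.7, 1.5],
    [-3.5, 0.7, 1.5],
    [-3, 0.7, 1.5],
    [-1.3, 0.7, 1.6],
    [0, 0, 1],
  ],
  jaw=[5, 5, 5, 5, 5, 5, 5, 5, 5, 5, 5, 5],
)

```text
time: 3.52
position: [0.397, 0.2874, 0.3127]
tool_rot: [0.551, 0.835, -0.0, 0.0]
ft_force: [0.4, 0.3, -0.5]
finger_gap: 0.0495
finger_force: 0.0
```

```bash
python3 go.py .397 .286 .034 .405
```

```text
t 3.52 grasp [0.3971 0.2872 0.1494] gap 0.0495 F 0.0 [ 0.4  0.3 -0.5]
turn [ 0.      0.0012 -0.001 ]
lin cm [-0.13 -0.06 11.54]
```

Call:
move_arm(
  dr=[
    [0, 0, 0],
    [0, 0, 0],
    [0, 0, 0],
    [0, 0, 0],
    [0, 0, 0],
    [0, 0, 0],
    [0, 0, 0],
    [0, 0, 0],
    [0, 0, 0],
    [0, 0, 0],
    [0, 0, 0],
    [0, 0, 0],
  ],
  linear=[
    [-0.1, 0, 1],
    [0, 0, 2],
    [0, 0, 2],
    [0, 0, 2],
    [0, 0, 2],
    [0, 0, 1.5],
    [0, 0, 0.7],
    [0, 0, 0.3],
    [0, 0, 0],
    [0, 0, 0],
    [0, 0, 0],
    [0, 0, 0],
  ],
  jaw=[5, 5, 5, 5, 5, 5, 5, 5, 5, 0, 0, 0],
)

```text
time: 4.52
position: [0.396, 0.2895, 0.1995]
tool_rot: [0.55, 0.835, 0.001, 0.0]
ft_force: [-0.6, -0.4, 0.0]
finger_gap: 0.0334
finger_force: 0.0
```

Call:
move_arm(
  dr=[
    [0, 0, 0],
    [0, 0, 0],
    [0, 0, 0],
    [0, 0, 0],
    [0, 0, 0],
    [0, 0, 0],
  ],
  linear=[
    [0, 0, 0],
    [0, 0, 0],
    [0, 0, 0],
    [0, 0, 0],
    [0, 0, 0],
    [0, 0, 0],
  ],
  jaw=[0, 0, 0, 0, 0, 0],
)

```text
time: 5.02
position: [0.3958, 0.2893, 0.1989]
tool_rot: [0.55, 0.835, 0.0, 0.0]
ft_force: [-0.5, 0.4, 5.5]
finger_gap: 0.0117
finger_force: 25.0
```

```bash
python3 go.py .477 -.015 .15 -.143
```

```text
t 5.02 grasp [0.3959 0.2893 0.0356] gap 0.0117 F 25.0 [-0.5  0.4  5.5]
turn [ 5.00e-04 -1.00e-04  5.48e-01]
lin cm [-28.96  12.37 -11.44]
```

Call:
move_arm(
  dr=[
    [0, 0, 0],
    [0, 0, 0],
    [0, 0, 0],
    [0, 0, 0],
    [0, 0, 0],
    [0, 0, 0],
    [0, 0, 0.108],
    [0, 0, 0.11],
    [0, 0, 0.11],
    [0, 0, 0.11],
    [0, 0, 0.11],
    [0, 0, 0],
  ],
  linear=[
    [0, 0, -1],
    [0, 0, -2],
    [0, 0, -2.5],
    [0, 0, -2.5],
    [0, 0, -2.4],
    [0, 0, -1],
    [0, 0, 0],
    [0, 0, 0],
    [0, 0, 0],
    [0, 0, 0],
    [0, 0, 0],
    [0, 0, 0],
  ],
  jaw=[0, 0, 0, 0, 0, 0, 0, 0, 0, 0, 0, 0],
)

```text
time: 6.02
position: [0.3952, 0.289, 0.3121]
tool_rot: [0.757, 0.653, -0.001, -0.0]
ft_force: [0.2, -0.2, -1.3]
finger_gap: 0.0119
finger_force: 25.0
```

Call:
move_arm(
  dr=[
    [0, 0, 0],
    [0, 0, 0],
    [0, 0, 0],
    [0, 0, 0],
    [0, 0, 0],
    [0, 0, 0],
    [0, 0, 0],
    [0, 0, 0],
    [0, 0, 0],
    [0, 0, 0],
    [0, 0, 0],
    [0, 0, 0],
  ],
  linear=[
    [-1, 0.4, 0],
    [-2, 1, 0],
    [-3, 1.2, 0],
    [-3.2, 1.4, 0],
    [-3.5, 1.5, 0],
    [-3.5, 1.5, 0],
    [-3.5, 1.5, 0],
    [-3.2, 1.4, 0],
    [-3, 1.2, 0],
    [-2, 0.8, 0],
    [-1, 0.5, 0],
    [0, 0, 0],
  ],
  jaw=[0, 0, 0, 0, 0, 0, 0, 0, 0, 0, 0, 0],
)

```text
time: 7.02
position: [0.4777, -0.0167, 0.3126]
tool_rot: [0.756, 0.654, -0.0, 0.0]
ft_force: [0.2, -1.0, -1.5]
finger_gap: 0.012
finger_force: 25.0
```

```bash
python3 go.py .477 -.015 .15 -.143
cat > m3.py <<'E'
from h import *
ps={c:camera(c) for c in('top','side')}
im=[]
for c,p in ps.items():
    u=np.round(proj(p,(.477,-.015,.1))).astype(int); im.append(cv2.resize(p['pixels'][u[1]-60:u[1]+60,u[0]-50:u[0]+50,::-1],(400,480),interpolation=cv2.INTER_CUBIC))
    print(c,u,[(round(r['confidence'],2),np.round(r['position'],1),r['region'].sum()) for r in models.outline_of(p,'bracket_round')])
cv2.imwrite('pics/hand1.png',np.hstack(im))
E
python3 m3.py
```

```text
t 7.02 grasp [ 0.4778 -0.0168  0.1493] gap 0.012 F 25.0 [ 0.2 -1.  -1.5]
turn [ 0.0006  0.0006 -0.0009]
lin cm [ 0.16 -0.1  -0.07]
top [315 243] [(0.96, array([246. , 296.7]), np.int64(667)), (0.65, array([313.1, 260.1]), np.int64(62)), (0.61, array([135. , 318.9]), np.int64(988))]
side [311 230] [(0.9, array([307.3, 224.2]), np.int64(670)), (0.86, array([240.2, 194.3]), np.int64(362)), (0.76, array([258.6, 234.4]), np.int64(550)), (0.39, array([334.3, 210. ]), np.int64(448))]
```

View pics/hand1.png

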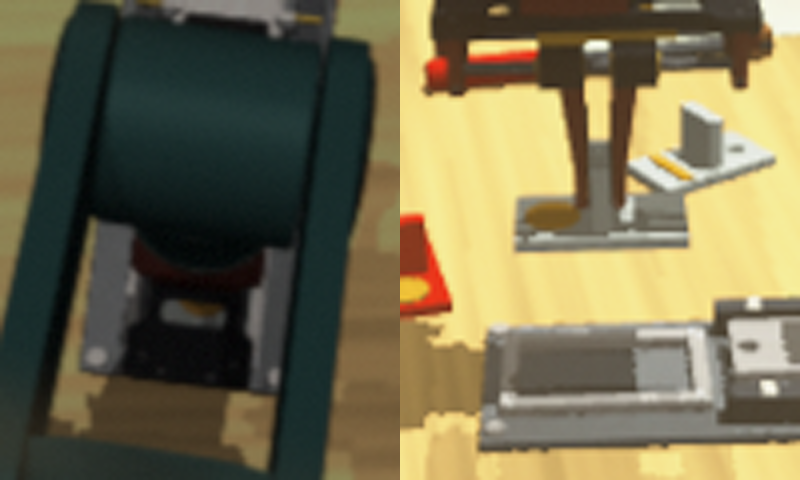

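The side view shows the bracket held level, with its tag towards the robot and its hole towards the guide. The plate spans roughly (290–333, 218–231).

```bash
cat > m4.py <<'E'
from h import *
import sys
p=camera('side'); s=robot.get_state(); zb=s['position'][2]-.1633-.0356
X=np.array([.477,-.015,zb]); u=proj(p,X)
L=[r for r in models.outline_of(p,'bracket_round') if np.hypot(*(np.array(r['position'])-u))<25]
m=L[0]['region'].astype(np.float32)
hsv=cv2.cvtColor(p['pixels'],cv2.COLOR_RGB2HSV)
print(zb,u,m.sum())
r=roi(p,X,40)
pl=render(p,BR[:1],[.477,-.015,-.143],r,z=zb)
ys,xs=np.nonzero(m); print('rows',ys.min(),ys.max(),'cols',xs.min(),xs.max())
yr,xr=np.nonzero(pl>.5); print('model rows',yr.min()+r[1],yr.max()+r[1],'cols',xr.min()+r[0],xr.max()+r[0])
# fit plate with web + fingers masked out: only compare cols away from web, and rows below top
for parts in (BR,):
    cut=list(r); cut[1]=yr.min()+r[1]-4; 
    def cost(q):
        R=render(p,parts,[q[0],q[1],q[2]],cut,z=zb); M=m[cut[1]:cut[3],cut[0]:cut[2]]
        W=np.ones_like(M); c0,c1=sorted([proj(p,(.477,-.015,zb+.03))[0]-10,proj(p,(.477,-.015,zb+.03))[0]+14]); 
        W[:, int(c0)-cut[0]:int(c1)-cut[0]]*=0; W[int(yr.mean())+r[1]-cut[1]:,:]=1
        return (np.abs(R-M)*W).sum()
    s0=np.array([.477,-.015,-.143]); 
    o=minimize(cost,s0,method='Nelder-Mead',options=dict(initial_simplex=s0+np.array([[0,0,0],[.008,0,0],[0,.008,0],[0,0,.08]]),xatol=1e-4,fatol=.02))
    print('fit',o.x.round(4),o.fun,cost(s0))
    f2=lambda q:cost([q[0],q[1],-.143])
    o=minimize(f2,s0[:2],method='Nelder-Mead',options=dict(initial_simplex=s0[:2]+np.array([[0,0],[.008,0],[0,.008]]),xatol=1e-4,fatol=.02)); print('fit yaw fixed',o.x.round(4),o.fun)
E
python3 m4.py
```

```text
0.11359940182967584 [310.6564998  224.96528003] 681.0
rows 204 232 cols 289 332
model rows 216 231 cols 289 332
fit [ 0.4752 -0.0198 -0.1299] 21.796875 77.015625
fit yaw fixed [ 0.4752 -0.0199] 22.8125
```

Call:
move_arm(
  dr=[
    [0, 0, 0],
    [0, 0, 0],
    [0, 0, 0],
    [0, 0, 0],
    [0, 0, 0],
    [0, 0, 0],
    [0, 0, 0],
    [0, 0, 0],
    [0, 0, 0],
    [0, 0, 0],
  ],
  linear=[
    [0.25, -0.05, 0],
    [0.25, 0, 0],
    [0, 0, 1],
    [0, 0, 2],
    [0, 0, 2],
    [0, 0, 2],
    [0, 0, 1.5],
    [0, 0, 0.8],
    [0, 0, 0],
    [0, 0, 0],
  ],
  jaw=[0, 0, 0, 0, 0, 0, 0, 0, 0, 0],
)

```text
time: 8.15
position: [0.4775, -0.0092, 0.2197]
tool_rot: [0.756, 0.655, -0.0, -0.0]
ft_force: [0.6, -0.7, -2.0]
finger_gap: 0.0119
finger_force: 25.0
```

```bash
python3 go.py .4771 -.0115 .0436 -.143; sed -i 's/hand1/hand2/' m3.py; python3 m4.py; python3 m3.py
```

```text
t 8.15 grasp [ 0.4774 -0.0092  0.0564] gap 0.0119 F 25.0 [ 0.6 -0.7 -2. ]
turn [-0.0006  0.0001  0.0005]
lin cm [-0.24 -0.    1.28]
0.02129049398882287 [311.42548751 258.36027262] 631.0
rows 238 265 cols 291 331
model rows 250 265 cols 291 332
fit [ 0.4764 -0.0158 -0.1306] 33.484375 39.421875
fit yaw fixed [ 0.4762 -0.0158] 34.59375
top [315 243] [(0.65, array([244.6, 290.9]), np.int64(391)), (0.42, array([120.4, 311.2]), np.int64(120)), (0.34, array([422. , 272.5]), np.int64(3021))]
side [311 230] [(0.78, array([308.9, 254.7]), np.int64(653)), (0.77, array([239.9, 193.8]), np.int64(404)), (0.76, array([258.5, 235.6]), np.int64(496))]
```

View pics/hand2.png

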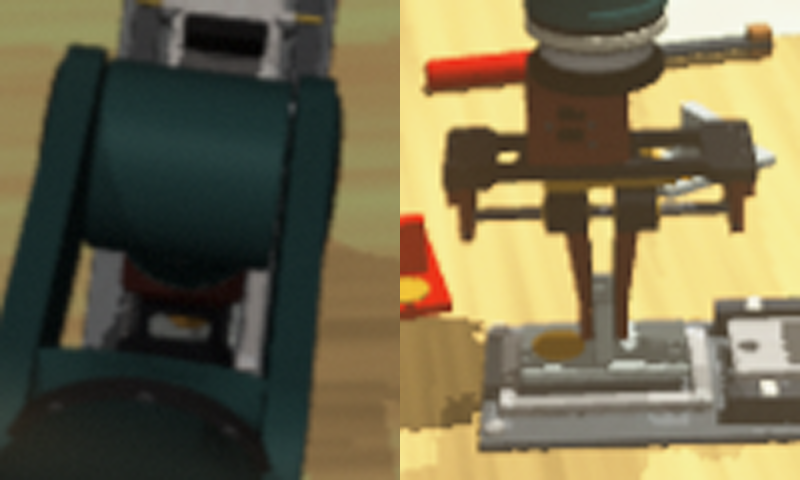

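The crop shows the bracket level just above the pocket, its near edge about at the near strip's inner edge at crop (600,390). It sits roughly 2 mm too far in +y, so I'll correct that and lower.

Call:
move_arm(
  dr=[
    [0, 0, 0],
    [0, 0, 0],
    [0, 0, 0],
    [0, 0, 0],
    [0, 0, 0],
  ],
  linear=[
    [-0.2, 0.03, 0],
    [0, 0, 0],
    [0, 0, 0.3],
    [0, 0, 0],
    [0, 0, 0],
  ],
  jaw=[0, 0, 0, 0, 0],
)

```text
time: 8.87
position: [0.4772, -0.0115, 0.2164]
tool_rot: [0.756, 0.655, -0.0, -0.0]
ft_force: [0.5, 0.3, -1.0]
finger_gap: 0.0119
finger_force: 25.0
```

```bash
python3 go.py .4771 -.0115 .0436 -.143
```

```text
t 8.87 grasp [ 0.4771 -0.0115  0.0531] gap 0.0119 F 25.0 [ 0.5  0.3 -1. ]
turn [-0.0006  0.0001 -0.0001]
lin cm [-0.   -0.01  0.95]
```

Call:
move_arm(
  dr=[
    [0, 0, 0],
    [0, 0, 0],
    [0, 0, 0],
    [0, 0, 0],
    [0, 0, 0],
    [0, 0, 0],
  ],
  linear=[
    [0, 0, 0.2],
    [0, 0, 0.2],
    [0, 0, 0.2],
    [0, 0, 0.2],
    [0, 0, 0.1],
    [0, 0, 0],
  ],
  jaw=[0, 0, 0, 0, 0, 0],
)

```text
time: 9.37
position: [0.4772, -0.0115, 0.2073]
tool_rot: [0.756, 0.655, -0.0, -0.0]
ft_force: [-0.3, 0.0, -2.0]
finger_gap: 0.0123
finger_force: 25.0
```

```bash
python3 go.py .4771 -.0115 .0436 -.143; python3 m4.py
```

```text
t 9.37 grasp [ 0.4771 -0.0115  0.044 ] gap 0.0123 F 25.0 [-0.3  0.  -2. ]
turn [-0.0007  0.0001  0.    ]
lin cm [-0.   -0.01  0.04]
0.0085717898111125 [311.52637302 262.74144889] 436.0
rows 245 268 cols 292 331
model rows 254 269 cols 291 332
fit [ 0.4777 -0.0081 -0.0996] 85.3125 120.46875
fit yaw fixed [ 0.4786 -0.009 ] 88.21875
```

Call:
move_arm(
  dr=[
    [0, 0, 0],
    [0, 0, 0],
    [0, 0, 0],
    [0, 0, 0],
    [0, 0, 0],
    [0, 0, 0],
    [0, 0, 0],
  ],
  linear=[
    [0, 0, 0.05],
    [0, 0, 0.05],
    [0, 0, 0],
    [0, 0, 0],
    [0, 0, 0],
    [0, 0, 0],
    [0, 0, 0],
  ],
  jaw=[0, 0, 0, 3, 3, 3, 3],
)

```text
time: 10.05
position: [0.4775, -0.0115, 0.2067]
tool_rot: [0.756, 0.655, 0.0, 0.0]
ft_force: [0.1, 0.4, 0.4]
finger_gap: 0.0299
finger_force: 0.0
```

Call:
move_arm(
  dr=[
    [0, 0, 0],
    [0, 0, 0],
    [0, 0, 0],
    [0, 0, 0],
    [0, 0, 0],
    [0, 0, 0],
    [0, 0, 0],
  ],
  linear=[
    [0, 0, -0.5],
    [0, 0, -1],
    [0, 0, -2],
    [0, 0, -2.5],
    [0, 0, -2.5],
    [0, 0, -2],
    [0, 0, 0],
  ],
  jaw=[3, 3, 3, 3, 3, 3, 3],
)

```text
time: 10.63
position: [0.4789, -0.0117, 0.3156]
tool_rot: [0.756, 0.655, 0.002, 0.003]
ft_force: [0.1, 0.1, 0.5]
finger_gap: 0.0301
finger_force: 0.0
```

```bash
python3 go.py .598 .2686 .15 .41
```

```text
t 10.63 grasp [ 0.48   -0.0119  0.1523] gap 0.0301 F 0.0 [0.1 0.1 0.5]
turn [ 0.0068  0.0022 -0.553 ]
lin cm [20.96 22.1   0.23]
```

Call:
move_arm(
  dr=[
    [0, 0, -0.11],
    [0, 0, -0.11],
    [0, 0, -0.11],
    [0, 0, -0.11],
    [0, 0, -0.112],
    [0, 0, 0],
  ],
  linear=[
    [0, 0, 0],
    [0, 0, 0],
    [0, 0, 0],
    [0, 0, 0],
    [0, 0, 0],
    [0, 0, 0],
  ],
  jaw=[4, 4, 5, 5, 5, 5],
)

```text
time: 11.13
position: [0.477, -0.0114, 0.3111]
tool_rot: [0.547, 0.837, -0.0, -0.0]
ft_force: [0.6, 0.1, -0.2]
finger_gap: 0.0499
finger_force: 0.0
```

Call:
move_arm(
  dr=[
    [0, 0, 0],
    [0, 0, 0],
    [0, 0, 0],
    [0, 0, 0],
    [0, 0, 0],
    [0, 0, 0],
    [0, 0, 0],
    [0, 0, 0],
    [0, 0, 0],
    [0, 0, 0],
    [0, 0, 0],
    [0, 0, 0],
  ],
  linear=[
    [1, 1, 0],
    [2, 2.1, 0],
    [2.4, 2.6, 0],
    [2.4, 2.6, 0],
    [2.4, 2.6, 0],
    [2.4, 2.6, 0],
    [2.4, 2.6, 0],
    [2.4, 2.6, 0],
    [2, 2.1, 0],
    [1.5, 1.3, 0],
    [0, 0, 0],
    [0, 0, 0],
  ],
  jaw=[5, 5, 5, 5, 5, 5, 5, 5, 5, 5, 5, 5],
)

```text
time: 12.13
position: [0.5968, 0.2689, 0.3107]
tool_rot: [0.549, 0.836, -0.001, -0.0]
ft_force: [-1.3, -0.1, 0.7]
finger_gap: 0.05
finger_force: 0.0
```

```bash
python3 go.py .598 .2686 .034 .41
cat > m5.py <<'E'
from h import *
import sys
p=camera('side'); t=camera('top'); im=[]
for q in (t,p):
    X=(.477,-.015,.03); u=np.round(proj(q,X)).astype(int)
    im.append(cv2.resize(q['pixels'][u[1]-45:u[1]+45,u[0]-35:u[0]+35,::-1],(400,514),interpolation=cv2.INTER_CUBIC))
    L=[r for r in models.outline_of(q,'bracket_round') if np.hypot(*(np.array(r['position'])-u))<20]
    if L:
        m=L[0]['region'].astype(np.float32); print(L[0]['confidence'],fit([(q,m,roi(q,X,40))],BR,[.477,-.015,-.143],z=.008))
cv2.imwrite('pics/'+sys.argv[1],np.hstack(im))
E
python3 m5.py nest.png
```

```text
t 12.13 grasp [0.5966 0.2688 0.1474] gap 0.05 F 0.0 [-1.3 -0.1  0.7]
turn [-0.0013  0.0002 -0.0016]
lin cm [-0.07  0.1  11.34]
0.76 (array([ 0.47630327, -0.01609458, -0.15446588]), np.float64(53.671875))
0.93 (array([ 0.47729348, -0.01003708, -0.15439357]), np.float64(95.359375))
```

View pics/nest.png

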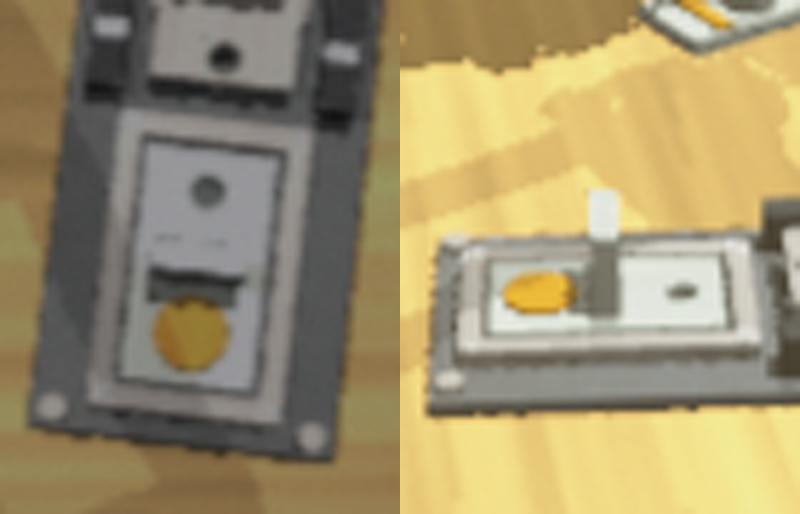

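The passed bracket lies inside the strips with a gap all round, and its hole at crop (208,190) points towards the guide. Now the reject.

Call:
move_arm(
  dr=[
    [0, 0, 0],
    [0, 0, 0],
    [0, 0, 0],
    [0, 0, 0],
    [0, 0, 0],
    [0, 0, 0],
    [0, 0, 0],
    [0, 0, 0],
    [0, 0, 0],
    [0, 0, 0],
    [0, 0, 0],
    [0, 0, 0],
  ],
  linear=[
    [-0.1, 0.1, 1],
    [0, 0, 2],
    [0, 0, 2],
    [0, 0, 2],
    [0, 0, 2],
    [0, 0, 1.4],
    [0, 0, 0.7],
    [0, 0, 0.2],
    [0, 0, 0],
    [0, 0, 0],
    [0, 0, 0],
    [0, 0, 0],
  ],
  jaw=[5, 5, 5, 5, 5, 5, 5, 5, 5, 0, 0, 0],
)

```text
time: 13.33
position: [0.5988, 0.2678, 0.1997]
tool_rot: [0.549, 0.836, 0.001, 0.001]
ft_force: [0.0, -0.5, 0.1]
finger_gap: 0.0331
finger_force: 0.0
```

Call:
move_arm(
  dr=[
    [0, 0, 0],
    [0, 0, 0],
    [0, 0, 0],
    [0, 0, 0],
    [0, 0, 0],
    [0, 0, 0],
  ],
  linear=[
    [0, 0, 0],
    [0, 0, 0],
    [0, 0, 0],
    [0, 0, 0],
    [0, 0, 0],
    [0, 0, 0],
  ],
  jaw=[0, 0, 0, 0, 0, 0],
)

```text
time: 13.83
position: [0.5986, 0.2677, 0.199]
tool_rot: [0.549, 0.836, 0.0, 0.0]
ft_force: [-0.5, 0.5, 3.7]
finger_gap: 0.0117
finger_force: 25.0
```

Call:
move_arm(
  dr=[
    [0, 0, 0],
    [0, 0, 0],
    [0, 0, 0],
    [0, 0, 0],
    [0, 0, 0],
    [0, 0, 0],
    [0, 0, 0.105],
    [0, 0, 0.105],
    [0, 0, 0.105],
    [0, 0, 0.105],
    [0, 0, 0.1],
    [0, 0, 0.1],
  ],
  linear=[
    [0, 0, -1],
    [0, 0, -2.5],
    [0, 0, -3],
    [0, 0, -3],
    [0, 0, -3],
    [0, 0, -1],
    [0, 0, 0],
    [0, 0, 0],
    [0, 0, 0],
    [0, 0, 0],
    [0, 0, 0],
    [0, 0, 0],
  ],
  jaw=[0, 0, 0, 0, 0, 0, 0, 0, 0, 0, 0, 0],
)

```text
time: 14.83
position: [0.5978, 0.2674, 0.3325]
tool_rot: [0.779, 0.627, -0.001, -0.0]
ft_force: [1.1, -0.6, -1.8]
finger_gap: 0.0119
finger_force: 25.0
```

```bash
python3 go.py .398 -.272 .17 -.21
```

```text
t 14.83 grasp [0.5975 0.2673 0.1692] gap 0.0119 F 25.0 [ 1.1 -0.6 -1.8]
turn [-0.0018  0.0012 -0.006 ]
lin cm [-56.92  -8.3   -0.08]
```

Call:
move_arm(
  dr=[
    [0, 0, 0],
    [0, 0, 0],
    [0, 0, 0],
    [0, 0, 0],
    [0, 0, 0],
    [0, 0, 0],
    [0, 0, 0],
    [0, 0, 0],
    [0, 0, 0],
    [0, 0, 0],
    [0, 0, 0],
    [0, 0, 0],
  ],
  linear=[
    [-1, -0.1, 0],
    [-2, -0.3, 0],
    [-3, -0.5, 0],
    [-3.5, -0.5, 0],
    [-3.5, -0.5, 0],
    [-3.5, -0.5, 0],
    [-3.5, -0.5, 0],
    [-3.5, -0.5, 0],
    [-3.5, -0.5, 0],
    [-3.5, -0.5, 0],
    [-3.5, -0.5, 0],
    [-3.5, -0.5, 0],
  ],
  jaw=[0, 0, 0, 0, 0, 0, 0, 0, 0, 0, 0, 0],
)

```text
time: 15.83
position: [0.4652, -0.0893, 0.3333]
tool_rot: [0.776, 0.63, -0.0, -0.0]
ft_force: [-0.4, 0.2, -2.1]
finger_gap: 0.0121
finger_force: 25.0
```

Call:
move_arm(
  dr=[
    [0, 0, 0],
    [0, 0, 0],
    [0, 0, 0],
    [0, 0, 0],
    [0, 0, 0],
    [0, 0, 0],
    [0, 0, 0],
    [0, 0, 0],
    [0, 0, 0],
  ],
  linear=[
    [-3.5, -0.5, 0],
    [-3.5, -0.5, 0],
    [-3.5, -0.5, 0],
    [-3, -0.5, 0],
    [-2.8, -0.5, 0],
    [-2, -0.4, 0],
    [-1, -0.4, 0],
    [0, 0, 0],
    [0, 0, 0],
  ],
  jaw=[0, 0, 0, 0, 0, 0, 0, 0, 0],
)

```text
time: 16.58
position: [0.3937, -0.2691, 0.3334]
tool_rot: [0.778, 0.629, 0.0, -0.001]
ft_force: [-1.0, -0.7, -1.6]
finger_gap: 0.0117
finger_force: 25.0
```

```bash
python3 go.py .398 -.272 .0415 -.21
```

```text
t 16.58 grasp [ 0.3936 -0.2689  0.1701] gap 0.0117 F 25.0 [-1.  -0.7 -1.6]
turn [-0.0009 -0.001  -0.0013]
lin cm [-0.19  0.48 12.86]
```

Call:
move_arm(
  dr=[
    [0, 0, 0],
    [0, 0, 0],
    [0, 0, 0],
    [0, 0, 0],
    [0, 0, 0],
    [0, 0, 0],
    [0, 0, 0],
    [0, 0, 0],
    [0, 0, 0],
    [0, 0, 0],
    [0, 0, 0],
    [0, 0, 0],
  ],
  linear=[
    [-0.1, 0.2, 0.5],
    [-0.1, 0.3, 2],
    [0, 0, 2],
    [0, 0, 2],
    [0, 0, 2],
    [0, 0, 2],
    [0, 0, 1],
    [0, 0, 0.6],
    [0, 0, 0.3],
    [0, 0, 0.2],
    [0, 0, 0.1],
    [0, 0, 0],
  ],
  jaw=[0, 0, 0, 0, 0, 0, 0, 0, 0, 0, 0, 0],
)

```text
time: 17.58
position: [0.3991, -0.2727, 0.2073]
tool_rot: [0.778, 0.629, 0.0, 0.001]
ft_force: [-0.1, 0.3, -1.9]
finger_gap: 0.0122
finger_force: 25.0
```

```bash
python3 go.py .398 -.272 .0407 -.21
```

```text
t 17.58 grasp [ 0.3993 -0.2729  0.044 ] gap 0.0122 F 25.0 [-0.1  0.3 -1.9]
turn [ 0.0011  0.0007 -0.0009]
lin cm [ 0.05 -0.13  0.33]
```

Call:
move_arm(
  dr=[
    [0, 0, 0],
    [0, 0, 0],
    [0, 0, 0],
    [0, 0, 0],
    [0, 0, 0],
    [0, 0, 0],
    [0, 0, 0],
    [0, 0, 0],
  ],
  linear=[
    [0, 0, 0.1],
    [0, 0, 0.1],
    [0, 0, 0.1],
    [0, 0, 0],
    [0, 0, 0],
    [0, 0, 0],
    [0, 0, 0],
    [0, 0, 0],
  ],
  jaw=[0, 0, 0, 0, 3, 3, 3, 3],
)

```text
time: 18.25
position: [0.3988, -0.2725, 0.2037]
tool_rot: [0.778, 0.629, -0.0, 0.0]
ft_force: [-0.7, 0.4, 0.1]
finger_gap: 0.0297
finger_force: 0.0
```

Call:
move_arm(
  dr=[
    [0, 0, 0],
    [0, 0, 0],
    [0, 0, 0],
    [0, 0, 0],
    [0, 0, 0],
    [0, 0, 0],
    [0, 0, 0],
  ],
  linear=[
    [0, 0, -0.5],
    [0, 0, -1],
    [0, 0, -2.5],
    [0, 0, -3],
    [0, 0, -3],
    [0, 0, -2],
    [0, 0, 0],
  ],
  jaw=[3, 3, 3, 3, 3, 3, 3],
)

```text
time: 18.83
position: [0.4, -0.2736, 0.3286]
tool_rot: [0.778, 0.629, 0.001, 0.004]
ft_force: [0.3, -0.2, -0.3]
finger_gap: 0.03
finger_force: 0.0
```

```bash
python3 - <<'E'
import numpy as np
a=-.143
print(np.array([.4771,-.015])+.13*np.array([np.cos(a),np.sin(a)]))
E
python3 go.py .6058 -.0335 .15 -.143
```

```text
[ 0.60577308 -0.03352671]
t 18.83 grasp [ 0.401  -0.2745  0.1653] gap 0.03 F 0.0 [ 0.3 -0.2 -0.3]
turn [ 0.0072  0.0047 -0.0679]
lin cm [26.69 16.95  1.53]
```

Call:
move_arm(
  dr=[
    [0, 0, -0.068],
    [0, 0, 0],
    [0, 0, 0],
    [0, 0, 0],
    [0, 0, 0],
    [0, 0, 0],
    [0, 0, 0],
    [0, 0, 0],
    [0, 0, 0],
    [0, 0, 0],
    [0, 0, 0],
    [0, 0, 0],
  ],
  linear=[
    [0, 0, 0],
    [1.5, 1, 0],
    [2.5, 1.5, 0],
    [3, 2, 0],
    [3, 2, 0],
    [3, 2, 0],
    [3, 2, 0],
    [3, 2, 0],
    [3, 2, 0],
    [2.6, 1.6, 0],
    [2, 0.9, 0],
    [0, 0, 0],
  ],
  jaw=[4, 4, 4, 4, 4, 4, 4, 4, 4, 4, 4, 4],
)

```text
time: 19.83
position: [0.6068, -0.0302, 0.3233]
tool_rot: [0.755, 0.656, 0.001, -0.0]
ft_force: [0.3, 0.1, 0.8]
finger_gap: 0.0399
finger_force: 0.0
```

```bash
python3 go.py .6058 -.0335 .062 -.143
cat > m6.py <<'E'
from h import *
ps={c:camera(c) for c in('top','side')}; im=[]
for c,n,X in [('side','bracket_bar',(.398,-.272,.02)),('top','bracket_bar',(.398,-.272,.02)),('side','guide_handle',(.6058,-.0335,.06))]:
    q=ps[c]; u=np.round(proj(q,X)).astype(int)
    im.append(cv2.resize(q['pixels'][u[1]-45:u[1]+45,u[0]-30:u[0]+30,::-1],(266,400),interpolation=cv2.INTER_CUBIC)); print(n,u)
    L=[r for r in models.outline_of(q,n) if np.hypot(*(np.array(r['position'])-u))<20]
    if L and n=='bracket_bar': print(L[0]['confidence'],fit([(q,L[0]['region'].astype(np.float32),roi(q,X,40))],BR,[.398,-.272,-.21],z=.005))
cv2.imwrite('pics/tray.png',np.hstack(im))
E
python3 m6.py
```

```text
t 19.83 grasp [ 0.607 -0.03   0.16 ] gap 0.0399 F 0.0 [0.3 0.1 0.8]
turn [ 0.001  -0.0014  0.0031]
lin cm [-0.34 -0.05  9.8 ]
bracket_bar [293 334]
0.67 (array([ 0.3987418 , -0.27397903, -0.20622141]), np.float64(63.21875))
bracket_bar [423 276]
0.79 (array([ 0.39853133, -0.27270166, -0.21039088]), np.float64(47.984375))
guide_handle [365 243]
```

View pics/tray.png

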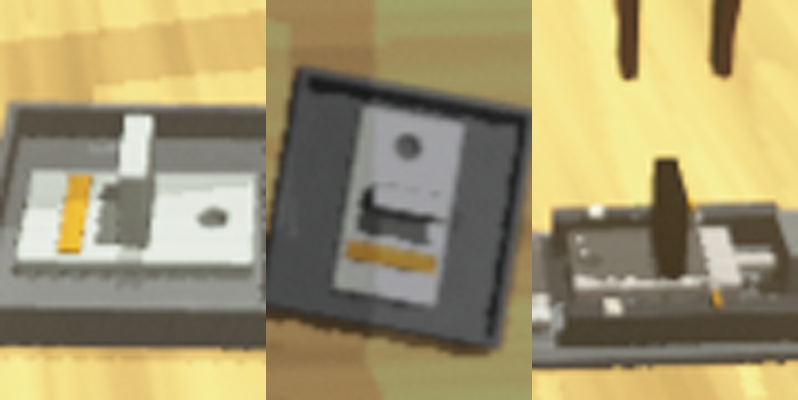

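The reject lies flat in the middle of the tray, and the handle is centred under the open fingers. Next I descend and grip.

Call:
move_arm(
  dr=[
    [0, 0, 0],
    [0, 0, 0],
    [0, 0, 0],
    [0, 0, 0],
    [0, 0, 0],
    [0, 0, 0],
    [0, 0, 0],
    [0, 0, 0],
    [0, 0, 0],
    [0, 0, 0],
    [0, 0, 0],
    [0, 0, 0],
  ],
  linear=[
    [-0.3, 0, 0.8],
    [0, 0, 2],
    [0, 0, 2],
    [0, 0, 2],
    [0, 0, 1.5],
    [0, 0, 1],
    [0, 0, 0.5],
    [0, 0, 0],
    [0, 0, 0],
    [0, 0, 0],
    [0, 0, 0],
    [0, 0, 0],
  ],
  jaw=[4, 4, 4, 4, 4, 4, 4, 4, 0, 0, 0, 0],
  force=40,
)

```text
time: 21.08
position: [0.6049, -0.0365, 0.2265]
tool_rot: [0.756, 0.655, 0.0, 0.001]
ft_force: [0.1, 0.2, -0.4]
finger_gap: 0.0166
finger_force: 0.0
```

Call:
move_arm(
  dr=[
    [0, 0, 0],
    [0, 0, 0],
    [0, 0, 0],
    [0, 0, 0],
  ],
  linear=[
    [0, 0, 0],
    [0, 0, 0],
    [0, 0, 0],
    [0, 0, 0],
  ],
  jaw=[0, 0, 0, 0],
)

```text
time: 21.42
position: [0.6054, -0.0365, 0.2265]
tool_rot: [0.756, 0.655, 0.001, 0.001]
ft_force: [3.2, -0.7, 5.2]
finger_gap: 0.0137
finger_force: 40.0
```

```bash
python3 go.py .5513 -.0257 .062 -.143
```

```text
t 21.42 grasp [ 0.6058 -0.0366  0.0632] gap 0.0137 F 40.0 [ 3.2 -0.7  5.2]
turn [0.0024 0.0001 0.    ]
lin cm [ 0.3  -5.51  0.12]
```

Call:
move_arm(
  dr=[
    [0, 0, 0],
    [0, 0, 0],
    [0, 0, 0],
    [0, 0, 0],
    [0, 0, 0],
    [0, 0, 0],
    [0, 0, 0],
    [0, 0, 0],
    [0, 0, 0],
    [0, 0, 0],
  ],
  linear=[
    [0, -0.5, 0],
    [0, -0.8, 0],
    [0, -1, 0],
    [0, -1, 0],
    [0, -1, 0],
    [0, -0.7, 0],
    [0, -0.4, 0],
    [0, -0.1, 0],
    [0, 0, 0],
    [0, 0, 0],
  ],
  jaw=[0, 0, 0, 0, 0, 0, 0, 0, 0, 0],
)

```text
time: 22.25
position: [0.5521, -0.0289, 0.2265]
tool_rot: [0.756, 0.655, 0.002, 0.002]
ft_force: [7.2, -0.3, 0.5]
finger_gap: 0.0137
finger_force: 40.0
```

```bash
python3 go.py .5513 -.0288 .062 -.143
python3 - <<'E'
from h import *
s=robot.get_state(); from scipy.spatial.transform import Rotation as Ro
g=s['position']+Ro.from_quat(s['tool_rot']).apply([0,0,.1633]); d=np.array([np.cos(.143),-np.sin(.143)])
print('pull',((np.array([.6058,-.0366])-g[:2])@d).round(4))
p=camera('side'); t=camera('top'); im=[]
for q in(t,p):
    u=np.round(proj(q,(.56,-.027,.03))).astype(int)
    im.append(cv2.resize(q['pixels'][u[1]-40:u[1]+40,u[0]-40:u[0]+40,::-1],(400,400),interpolation=cv2.INTER_CUBIC)); print(u)
cv2.imwrite('pics/pull.png',np.hstack(im))
E
```

```text
t 22.25 grasp [ 0.553  -0.029   0.0632] gap 0.0137 F 40.0 [ 7.2 -0.3  0.5]
turn [ 0.0055  0.     -0.0002]
lin cm [-0.   -0.08  0.12]
pull 0.0533
[319 211]
[346 254]
```

View pics/pull.png

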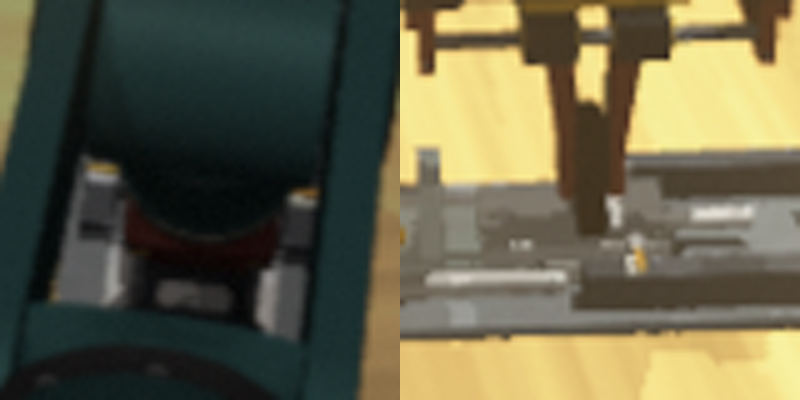

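The brass pointers sit on the far part of the white bands (top crop (103,168) and (305,192)), so about 2 mm more is needed.

Call:
move_arm(
  dr=[
    [0, 0, 0],
    [0, 0, 0],
    [0, 0, 0],
    [0, 0, 0],
    [0, 0, 0],
    [0, 0, 0],
  ],
  linear=[
    [0, -0.2, 0],
    [0, 0, 0],
    [0, 0, 0],
    [0, 0, 0],
    [0, 0, 0],
    [0, 0, 0],
  ],
  jaw=[0, 0, 0, 0, 0, 0],
)

```text
time: 22.85
position: [0.5503, -0.0286, 0.2265]
tool_rot: [0.756, 0.655, 0.002, 0.002]
ft_force: [8.1, -0.2, 0.6]
finger_gap: 0.0139
finger_force: 40.0
```

```bash
python3 go.py .5513 -.0288 .062 -.143
python3 - <<'E'
from h import *
s=robot.get_state(); from scipy.spatial.transform import Rotation as Ro
g=s['position']+Ro.from_quat(s['tool_rot']).apply([0,0,.1633]); d=np.array([np.cos(.143),-np.sin(.143)])
print('pull',((np.array([.6058,-.0366])-g[:2])@d).round(4))
p=camera('side'); t=camera('top'); im=[]
u=np.round(proj(t,(.56,-.027,.03))).astype(int); a=t['pixels'][u[1]-15:u[1]+5,u[0]-30:u[0]+30,::-1]
b=p['pixels'][254+0:254+20,346-10:346+50,::-1]
cv2.imwrite('pics/pull2.png',np.vstack([cv2.convertScaleAbs(cv2.resize(i,(780,260),interpolation=cv2.INTER_NEAREST),alpha=k) for i,k in((a,1.7),(b,1))]))
E
```

```text
t 22.85 grasp [ 0.5513 -0.0287  0.0632] gap 0.0139 F 40.0 [ 8.1 -0.2  0.6]
turn [ 0.0057 -0.     -0.0002]
lin cm [-0.    0.1   0.12]
pull 0.0551
```

View pics/pull2.png

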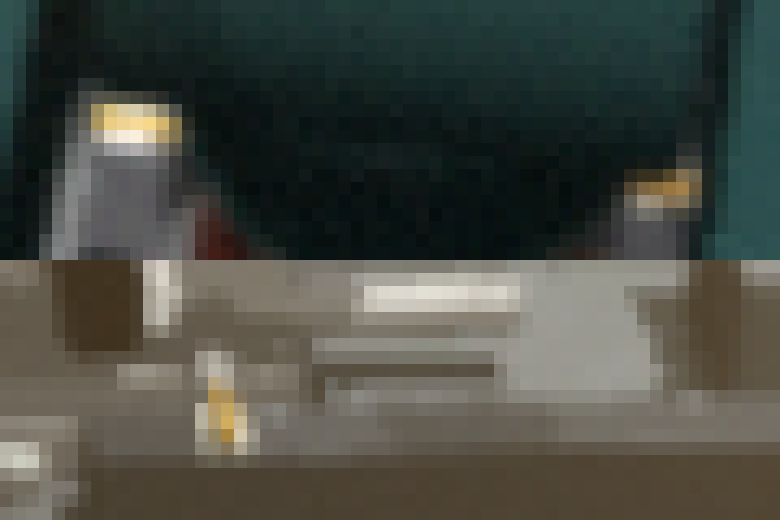

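In the side crop the brass pointer at (225,410) has white on both sides, and the pull is 55 mm at about 8 N. Handing in.

```bash
python3 -c "
from workcell import robot
print(robot.finish_job())"
```

```text
the job is handed in; nothing more can be done
None
```

I handed in the job, but the hand-in call gave no verdict: by camera, the round-tagged bracket lies flat in the nest with its hole towards the guide and the reject lies flat in the tray, and the gripper is holding the guide at about 55 mm, with the pointer inside its mark.

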